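Clamp the pan into its dock

TASK

Push the steel pan along its dock until it sits fully home against the back stop, then flip the red clamp lever over towards the pan so that it snaps past centre and its rubber pad holds down the pan's rim. Only push, do not lift the pan off the dock, and leave the pepper mill, spice jar and kitchen timer where they stand.

Things in the scene. Friction and masses are not known exactly. Their poses are not given: they have to be found in the camera images.
- dock: Fixed steel dock: base plate 215 x 270 x 6 mm, back stop at its +x end (inner face at x +54, top at z +74), guide rails along x at y +/-87 mm (tops at z +36) with 3 mm play to the pan, -x end open. Origin: on the bench under the centre of a fully home pan. +x points from open end to stop, away from the robot within 0.35 rad; +z up. The clamp stands on the -y side (robot's right).
- pan: Empty open steel pan, 108 mm along x, 176 along y, 65 high, 0.35 to 0.5 kg, loose between the rails. Its top edge has an outward flange 7 mm deep; the walls below are 4 to 7 mm farther in. Origin: centre of its underside, 6 mm above the bench; axes as the dock's. Starts 20 to 42 mm short of home, towards -x; home = flange on the stop, origin at dock x = 0 within 4 mm. Slides at 2 to 6 N.
- pivot (a point): Centre of the lever's hinge, at x +36, y -124, z +83 mm in the dock frame; hinge axis along the dock's x. The dark steel bracket round it is 31 mm wide along x, 30 mm along y, and its top is 92 mm above the bench.
- grip_end (a point): Centre of the grip's round outer end, 90 mm from the hinge. The red grip, a round bar 18 mm thick, covers 39 to 99 mm from the hinge; a 10 mm rod joins it to the hinge. Open, the lever leans 0.5 rad away from the pan, this point at dock x +36, y -167, z +162 mm; upright, the grip's top is at z +182. A short arm with a black rubber pad sticks up by the hinge when open and swings down onto the rim.
- clamp_lever (a joint): Lever angle, rad: 0 = open (leans 0.5 rad away from the pan), 0.5 = upright, dead centre, about 1.0 = closed (leans over the pan, pad on the rim of a home pan); 1.12 = end stop with no rim under the pad. A spring drives it to the nearer end: about 0.22 N m when open, falling to nothing at 0.5. About 3 to 5 N on the grip towards dock +y carries it over; past centre it snaps shut by itself.
- pepper: Wooden pepper mill, 58 mm across, 160 mm tall, standing loose on the far side of the dock from the clamp; origin at the centre of its underside. To be left alone.
- jar: Spice jar with a red cap, 45 mm across, 106 mm tall, standing loose near the pepper mill; origin at the centre of its underside. To be left alone.
- timer: White round kitchen timer, 68 mm across, 50 mm tall, standing loose on the clamp side of the dock, nearer to the robot than the lever; origin at the centre of its underside. To be left alone.

How it is judged (in metres and radians):
On the way, in this order (a step that is already met when the one before it is completed fails the run):
1. the pan is home against the stop while the clamp is still open (x of pan in the frame of dock above -0.004 m and value of joint clamp_lever below 0.35 rad), for 0.2 s.
2. the lever has snapped over to its closed side (value of joint clamp_lever above 0.9 rad), for 0.2 s.
At the end, for the whole second after the job is handed in: The pan is within 4 mm of home against the stop, flat on the dock (not over 4 mm raised, tilt under 0.05 rad) and at rest, and the lever stays closed on its rim (0.9 to 1.07 rad) (x of pan in the frame of dock above -0.004 m and z of pan in the frame of dock below 0.01 m and angle between pan's own z axis and vertical below 0.05 rad and value of joint clamp_lever between 0.9 and 1.07 rad and linear speed of pan below 0.02 m/s); the robot touches nothing.
It fails at once if the pan is lifted (over 14 mm) or tipped (over 0.2 rad) (z of pan in the frame of dock above 0.02 m or angle between pan's own z axis and vertical above 0.2 rad).
It fails at once if the pepper mill, spice jar or timer is moved by more than 20 mm or tipped (distance of any of pepper, jar, timer from where it was at the start of the episode above 0.02 m or angle between any of pepper, jar, timer's own z axis and vertical above 0.3 rad).
It also fails if it takes over 42 s, if anything falls off the work surface, if the arm or the gripper's body presses on something with over 40 N, if the wrist force passes 120 N, or if a joint passes its speed limit or range.

ROBOT

A 6-joint arm with a two-finger parallel gripper is mounted at the origin on a cart in front of the work surface, level with it; the furniture and walls round the work are solid. World frame = base frame: x ahead of the robot, y to its left, z up, the work surface at z = 0. Lengths are in m, angles in degrees, forces in N, time in s.
With the tool pointing down it reaches from about 0.3 to 0.75 m from the base axis. Payload 8.5 kg.
Tool frame: the origin (TCP) lies on the mounting face of the last link; the fingertips stand 173 mm ahead of it and the grasp point (between the pads) lies 155 mm ahead of it (env.tips_ahead is the distance from the TCP to the fingertips, in m); x points along the fingers, z is the direction in which the jaws open and shut, and the axes are right-handed (so a half turn about x gives the same grasp; the last joint's range is limited). The gripper opens to 85 mm and grips with 20 to 120 N. Pads are 22 mm wide; open, the fingers measure 114 mm over their backs; the gripper's body (76 mm by 85 mm) begins 54 mm behind the grasp point. The pads swing forward as they close: fully open they stand 13 mm farther back than shut.
Start: joints at [-86.305, 21.807, 74.336, -0, 83.858, -12.336], TCP at [0.152, -0.529, 0.405] pointing down, gripper open.
Joint ranges: [-178.18, 178.18], [-50.72, 133.34], [12.68, 142.11], [-81.47, 261.47], [9.98, 163.14], [-165.26, 165.26]. Speed limits (degrees/s): [136.94, 136.94, 180, 180, 180, 180].

INTERFACE

Orientations are given as a 3x3 rotation matrix whose columns are the frame's x, y, z axes.
In Python, from rig import env, optics gives the robot as it stands.
- The arm moves only by the shell command python3 -m inch 'ROWS' [FORCE]. ROWS is JSON, a list of rows, each a list of 3 entries, a list of its own where there are three numbers: the closure, from -1 (fully open) to 1 (shut), then the shift along the tool's x, y, z in units of 30 mm (1.0 is 30 mm), then the turn about the tool's x in units of 5 degrees (1.0 is 5 degrees). In form: [[hand, [x, y, z], yaw], ...]. A call has exactly 8 rows; each row shifts and turns the commanded pose from where the row before left it, along the tool's axes as they then stand; what a row does not reach is not made up. A row lasts 1/12 s, in which the tool goes at most 41.7 mm and 7.16 degrees, less where a joint would pass 70% of its speed; a pose out of reach is approached as far as the arm can. A call is refused whole if a number of a shift passes 1 or a number of a turn 1, either way. A call with a gripper value outside its range is refused whole. The fingers move at their own pace and stop on an object; FORCE is the grip in N (left out, the last holds). Time passes only in rows, so rows that do not move let the fingers close, or fill a call up. It gives the time, the measured TCP pose, the force and the opening at its end, in the units of the state.
- env.observe(): the state, without advancing time (a new reading comes with each control period).
- optics.get_image(name): name is "scene" or "top" or "wrist"; returns the picture (480x640x3 uint8, red, green, blue); there is no depth.
- optics.camera_params(name): a dict with "fx", "fy", "cx", "cy" (pixels), "k1" (the pictures are not rectified: a ray, as slopes to the right and down, at radius r is drawn at 1 + k1 r^2 times it, then the intrinsics apply), "xyz" and "rotation" of the camera in the world. Camera axes: x right, y down, z forward; pixel columns grow to the right and rows downward; lengths in m; the calibration is good to about 2 mm. A picture is of the moment at which its call begins: read the wrist's pose just before it. camera_params takes no time and is no camera call; for the wrist camera it gives the pose at the moment of the call.
- env.close_job(): hands the job in, once; it reports no verdict.
The state is a dict: "time_s": time; "q": joint angles; "qvel": joint speeds; "joint_efforts": joint torques, N m; "position": TCP position; "tool_rot": TCP orientation; "ft_force": force on the tool from outside, world axes, zero at the start; "wrist_torque": the same for the moment, N m; "grip_width": finger opening in m.
Only numpy, scipy, OpenCV 4.12 (cv2) and the standard library are available. Lean on these libraries where they do the work, as an engineer would, in place of code of your own. Each camera call takes 0.05 s, during which the arm holds its last target.

## Working session

There is one attempt and no reset: what is moved stays moved. The work goes in short steps, Python scripts to look and compute and a shell command to move; the robot and the scene stay as the last step left them, time stands still between calls to the robot, and variables do not carry over. Pictures are saved under pics/ and viewed, and the job is handed in when it is done.

```bash
ls; mkdir -p pics; python3 - <<'E'
from rig import env, optics
import cv2
for n in ["scene","top"]:
    cv2.imwrite(f"pics/{n}0.png",cv2.cvtColor(optics.get_image(n),cv2.COLOR_RGB2BGR))
    print(n,optics.camera_params(n))
s=env.observe();print(s)
E
```

```text
pics
scene {'fx': 603.5894941325639, 'fy': 603.5894941325639, 'cx': 316.63698552839776, 'cy': 241.82655125154255, 'k1': -0.10608013677718119, 'xyz': array([-0.4498762 ,  0.43396875,  0.91978453]), 'rotation': array([[-0.44267158, -0.52237948,  0.72880831],
       [-0.8966147 ,  0.26795801, -0.35253451],
       [-0.01113323, -0.80951726, -0.58699051]])}
top {'fx': 439.69346078126335, 'fy': 439.69346078126335, 'cx': 322.92578876307107, 'cy': 241.31908619703847, 'k1': -0.03225663817310221, 'xyz': array([ 0.40462804, -0.04299731,  1.05288845]), 'rotation': array([[ 0.00951299, -0.99122485,  0.13184387],
       [-0.99994233, -0.00877263,  0.00619516],
       [-0.00498418, -0.1318952 , -0.99125114]])}
{'time_s': 0.1, 'q': array([-8.63037081e+01,  2.18381710e+01,  7.43791248e+01,  1.70046193e-03,
        8.38594245e+01, -1.23336229e+01]), 'qvel': array([-0.05111136, -0.04036759, -0.10519559,  0.02151629, -0.06288155,
       -0.03348655]), 'joint_efforts': array([ 3.77900855e-03, -4.49219406e+01, -2.31653988e+01, -1.61670923e-04,
        3.74314011e-03, -1.34823459e-06]), 'position': array([ 0.15189418, -0.52857037,  0.40417118]), 'tool_rot': array([[-5.68767573e-05,  9.61118542e-01,  2.76136097e-01],
       [ 1.33813966e-03,  2.76135924e-01, -9.61117662e-01],
       [-9.99999103e-01,  3.14843408e-04, -1.30181656e-03]]), 'ft_force': array([ 0.02115982, -0.03478173, -0.78209442]), 'wrist_torque': array([-0.00419032, -0.00784068,  0.00468676]), 'grip_width': 0.08552292118386999}
```

View pics/scene0.png

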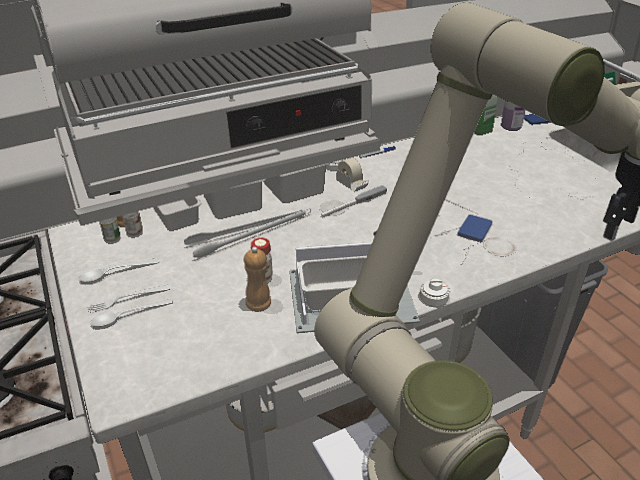

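View pics/top0.png

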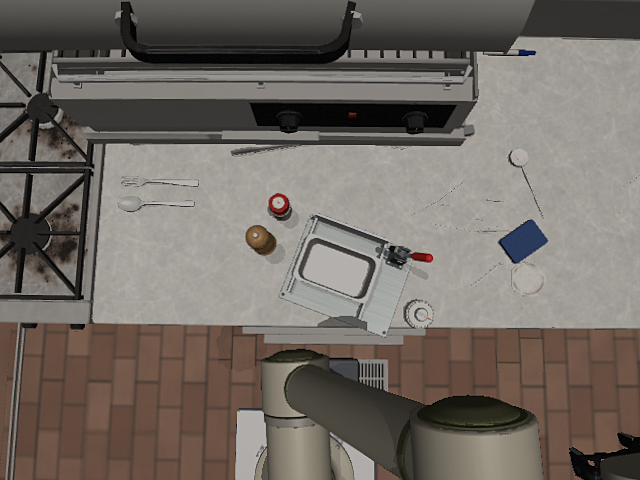

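The top view shows the dock turned clockwise near pixel (345,275), with the clamp bracket at (397,255), grip end at (432,258) and timer at (419,314). The pepper mill is at (260,238) and the jar at (279,205). Next I'll zoom in.

```bash
python3 - <<'E'
import cv2
i=cv2.imread("pics/top0.png")[190:345,230:450]
cv2.imwrite("pics/top0z.png",cv2.resize(i,(792,558),interpolation=cv2.INTER_CUBIC))
E
```

```text
(no output)
```

View pics/top0z.png

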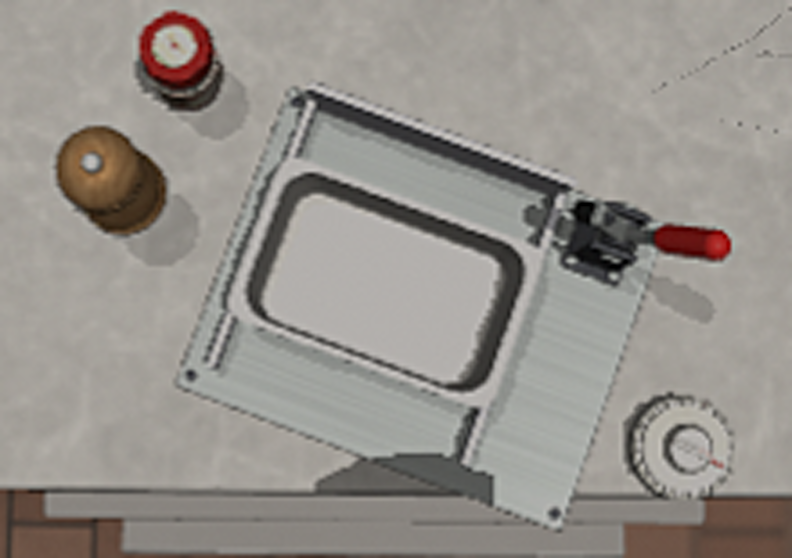

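```bash
cat > h.py <<'E'
import numpy as np
from rig import env, optics
from scipy.optimize import least_squares
def proj(name,P,c=None):
    c=c or optics.camera_params(name)
    q=(np.atleast_2d(P)-c['xyz'])@c['rotation']
    s=q[:,:2]/q[:,2:]; r2=(s**2).sum(1,keepdims=True)
    s=s*(1+c['k1']*r2)
    return s*[c['fx'],c['fy']]+[c['cx'],c['cy']]
def unproj(name,uv,z,c=None):
    c=c or optics.camera_params(name)
    d=(np.array(uv,float)-[c['cx'],c['cy']])/[c['fx'],c['fy']]
    s=d.copy()
    for _ in range(20): s=d/(1+c['k1']*(s**2).sum())
    r=c['rotation']@np.array([s[0],s[1],1])
    return c['xyz']+r*(z-c['xyz'][2])/r[2]
E
cat > fit.py <<'E'
from h import *
c=optics.camera_params("top")
Z=lambda p:np.array([230+p[0]/3.6-.36,190+p[1]/3.6-.36])
names=["pl1","pl2","pl3"]
cor=[(292,88),(180,385),(560,528)]
sg=[(1,1),(-1,1),(-1,-1)]
def W(p,P):
    x,y,a=p[:3];P=np.array(P)
    return np.array([x+np.cos(a)*P[0]-np.sin(a)*P[1],y+np.sin(a)*P[0]+np.cos(a)*P[1],P[2]])
def f(p):
    r=[]
    for s,uv in zip(sg,cor):
        r+=list(proj("top",W(p,[p[3]+s[0]*.1075,p[4]+s[1]*.135,.006]),c)[0]-Z(uv))
    r+=list(proj("top",W(p,[.036,-.167,.162]),c)[0]-Z((717,245)))
    # stop inner top line
    a,b=[unproj("top",Z(u),.074,c) for u in [(330,98),(550,185)]]
    for q in(a,b):
        d=q[:2]-p[:2]; r.append((np.cos(p[2])*d[0]+np.sin(p[2])*d[1]-.054)*400)
    return np.array(r)
s=least_squares(f,[.4,-.05,-.3,-.03,-.02],loss='soft_l1')
print(s.x,np.degrees(s.x[2]));print(f(s.x).round(1))
# pan flange edges in dock frame
def D(P):
    d=P[:2]-s.x[:2];a=s.x[2];return np.array([np.cos(a)*d[0]+np.sin(a)*d[1],-np.sin(a)*d[0]+np.cos(a)*d[1]])*1000
for n,u in dict(frontL=(255,322),frontR=(450,392),backL=(310,172),backR=(520,250)).items(): print(n,D(unproj("top",Z(u),.071,c)).round(1))
print("timer",unproj("top",Z((689,448)),.05,c),D(unproj("top",Z((689,448)),.05,c)))
print("pepper",D(unproj("top",Z((93,162)),.16,c)))
print("piv",W(s.x,[.036,-.124,.083]),"ge",W(s.x,[.036,-.167,.162]),"panfront",W(s.x,[-.085,0,.071]))
E
python3 fit.py
```

```text
[ 0.51365203 -0.08372771 -0.34647407 -0.04029018 -0.02816361] -19.851502032689954
[-0.1 -1.2 -1.   0.1  1.2  0.8 -0.1  0.3  0.4 -1.2]
frontL [-92.6  68.7]
frontR [-91. -59.]
backL [ 7.1 69.7]
backR [  6.6 -70.1]
timer [ 0.37449081 -0.2594693   0.05      ] [ -71.21273649 -212.55516291]
pepper [-41.8299176  181.71103497]
piv [ 0.5054044  -0.21258413  0.083     ] ge [ 0.49080231 -0.25302889  0.162     ] panfront [ 0.43370307 -0.05486311  0.071     ]
```

```bash
python3 -m inch '[[1,[0,0.4,-0.3],0],[1,[0,0.8,-0.65],0],[1,[0,0.9,-0.74],0],[1,[0,0.9,-0.74],0],[1,[0,0.9,-0.74],0],[1,[0,0.9,-0.74],0],[1,[0,0.9,-0.74],0],[1,[0,0.9,-0.74],0]]' 20; python3 -m inch '[[1,[0,0.9,-0.74],0],[1,[0,0.9,-0.74],0],[1,[0,0.9,-0.74],0],[1,[0,0.9,-0.74],0],[1,[0,0.9,-0.74],0],[1,[0,0.9,-0.74],0],[1,[0,0.8,-0.65],0],[1,[0,0.4,-0.3],0]]'; python3 -m inch '[[1,[0,0,0],0.7],[1,[0,0,0],1],[1,[0,0,0],1],[1,[0,0,0],1],[1,[0,0,0],1],[1,[0,0,0],1],[1,[0,0,0],1],[1,[0,0,0],0.48]]'
python3 - <<'E'
from rig import env, optics
import cv2
print(env.tips_ahead)
s=env.observe();print(s['time_s'],s['position'],s['tool_rot'],s['q'],s['ft_force'],s['grip_width'])
for n in ["wrist","top"]:
    print(optics.camera_params(n)); cv2.imwrite(f"pics/{n}1.png",cv2.cvtColor(optics.get_image(n),cv2.COLOR_RGB2BGR))
E
```

```text
time_s: 0.77
position: [0.2982, -0.3161, 0.4046]
tool_rot: [[0.0, 0.961, 0.276], [0.0, 0.276, -0.961], [-1.0, 0.0, -0.0]]
ft_force: [-0.4, -0.6, 0.3]
grip_width: -0.0002
time_s: 1.43
position: [0.4439, -0.105, 0.4046]
tool_rot: [[0.0, 0.96, 0.279], [0.001, 0.279, -0.96], [-1.0, 0.0, -0.001]]
ft_force: [0.4, -0.9, -0.6]
grip_width: 0.0004
time_s: 2.1
position: [0.4428, -0.1076, 0.4045]
tool_rot: [[-0.001, 0.939, -0.344], [0.0, -0.344, -0.939], [-1.0, -0.001, -0.0]]
ft_force: [-0.4, 0.1, 0.1]
grip_width: 0.0002
0.1734
2.1 [ 0.4427718  -0.10764509  0.40454424] [[-5.20707245e-04  9.39047238e-01 -3.43787746e-01]
 [ 4.22425501e-04 -3.43787555e-01 -9.39047357e-01]
 [-9.99999775e-01 -6.34193473e-04 -2.17664830e-04]] [-2.86090473e+01  1.23253549e+01  8.83456648e+01  7.08422779e-03
  7.93667614e+01  8.14974526e+01] [-0.43994152  0.07959211  0.07968756] 0.00020326356080202515
{'fx': 392.8528240548052, 'fy': 392.8528240548052, 'cx': 319.86377141623416, 'cy': 237.39299182085406, 'k1': -0.036607561406856136, 'xyz': array([ 0.52362726, -0.13706281,  0.37407654]), 'rotation': array([[-3.42837873e-01, -8.86584263e-01, -3.10532667e-01],
       [-9.39394586e-01,  3.23540934e-01,  1.13397863e-01],
       [-6.67318290e-05,  3.30589789e-01, -9.43774543e-01]])}
{'fx': 439.69346078126335, 'fy': 439.69346078126335, 'cx': 322.92578876307107, 'cy': 241.31908619703847, 'k1': -0.03225663817310221, 'xyz': array([ 0.40462804, -0.04299731,  1.05288845]), 'rotation': array([[ 0.00951299, -0.99122485,  0.13184387],
       [-0.99994233, -0.00877263,  0.00619516],
       [-0.00498418, -0.1318952 , -0.99125114]])}
```

View pics/wrist1.png

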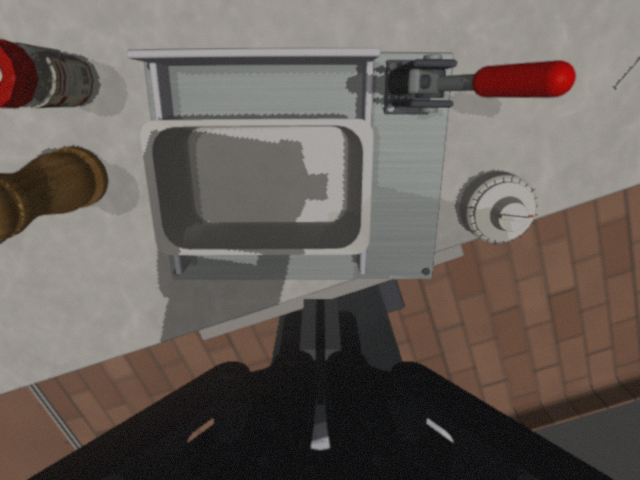

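The wrist view is nearly square to the dock: the pan flange spans cols 142 to 373 and rows 120 to 253, the stop's top is at row 52 and the grip end is at (563,78). I'll check the dock fit against it.

```bash
cat >> h.py <<'E'
DK=np.array([0.51365203,-0.08372771,-0.34647407])
def toW(P,p=DK):
    x,y,a=p;P=np.array(P)/1000
    return np.array([x+np.cos(a)*P[0]-np.sin(a)*P[1],y+np.sin(a)*P[0]+np.cos(a)*P[1],P[2]])
def toD(P,p=DK):
    d=np.array(P)[:2]-p[:2];a=p[2];return np.array([np.cos(a)*d[0]+np.sin(a)*d[1],-np.sin(a)*d[0]+np.cos(a)*d[1]])*1000
E
python3 - <<'E'
from h import *
c=optics.camera_params("wrist")
for P in [(36,-167,162),(36,-124,92),(54,0,74),(54,87,74),(-147.8,-163,6),(67.2,-163,6)]: print(P,proj("wrist",toW(P),c).round(0))
for n,u in dict(front=(258,253),back=(258,121),left=(143,190),right=(373,190),fl=(160,250),fr=(355,253),timer=(514,209)).items(): print(n,toD(unproj("wrist",u,.05 if n=='timer' else .071,c)))
E
python3 - <<'E'
import cv2
i=cv2.imread("pics/wrist1.png")[30:290,120:600]
cv2.imwrite("pics/wrist1z.png",cv2.resize(i,(800,433),interpolation=cv2.INTER_CUBIC))
E
```

```text
(36, -167, 162) [[555.  85.]]
(36, -124, 92) [[434.  88.]]
(54, 0, 74) [[254.  61.]]
(54, 87, 74) [[132.  62.]]
(-147.8, -163, 6) [[432. 280.]]
(67.2, -163, 6) [[455.  53.]]
front [-92.32818737   4.76435934]
back [13.08747403 -0.50372384]
left [-38.97416458  93.28025819]
right [-39.10280051 -88.26378892]
fl [-89.77950379  86.437752  ]
fr [-92.25986199 -75.71527801]
timer [ -59.91408355 -213.58077714]
```

View pics/wrist1z.png

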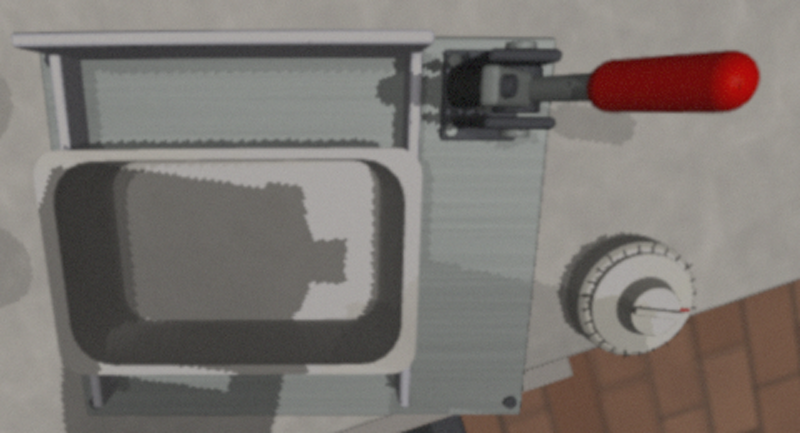

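```bash
python3 -m inch '[[1,[0,0.3,-0.8],0],[1,[0,0.25,-0.75],0],[1,[0.6,0,0],0],[1,[0.9,0,0],0],[1,[0.9,0,0],0],[1,[0.9,0,0],0],[1,[0.6,0,0],0],[1,[0.2,0,0],0]]'
python3 - <<'E'
from h import *
s=env.observe();print(s['position'],toD(s['position']),s['ft_force'],s['time_s'])
import cv2
cv2.imwrite("pics/wrist2.png",cv2.cvtColor(optics.get_image("wrist"),cv2.COLOR_RGB2BGR))
E
```

```text
time_s: 2.87
position: [0.4738, -0.0697, 0.2793]
tool_rot: [[-0.004, 0.941, -0.338], [0.002, -0.338, -0.941], [-1.0, -0.005, -0.0]]
ft_force: [-0.3, 0.6, 0.2]
grip_width: 0.0001
[ 0.47380809 -0.06971746  0.27930549] [-42.23389916  -0.35264332] [-0.29871505  0.61839593  0.20083615] 2.8667
```

View pics/wrist2.png

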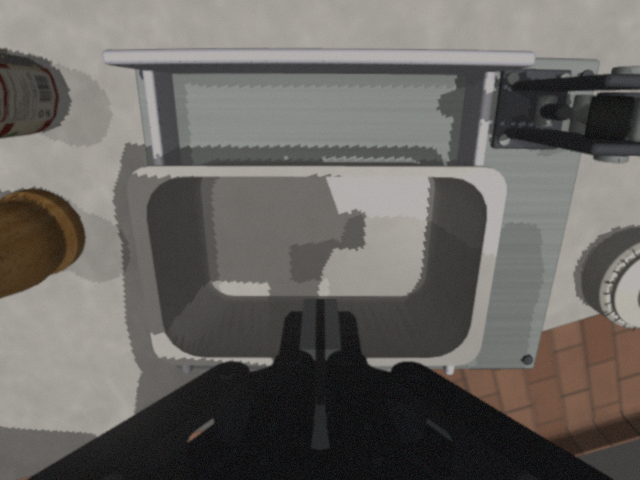

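The fingers (320,310) hang inside the pan opening, clear of the rim. Lowering them.

```bash
python3 -m inch '[[1,[0.4,0,0],0],[1,[0.6,0,0],0],[1,[0.6,0,0],0],[1,[0.5,0,0],0],[1,[0.3,0,0],0],[1,[0.15,0,0],0],[1,[0,0,0],0],[1,[0,0,0],0]]'; python3 -m inch '[[1,[0,0.3,0],0],[1,[0,0.3,0],0],[1,[0,0.2,0],0],[1,[0,0.2,0],0],[1,[0,0.15,0],0],[1,[0,0.15,0],0],[1,[0,0,0],0],[1,[0,0,0],0]]'
```

```text
time_s: 3.58
position: [0.4748, -0.0704, 0.206]
tool_rot: [[0.001, 0.941, -0.34], [-0.0, -0.34, -0.941], [-1.0, 0.001, 0.0]]
ft_force: [0.9, -0.0, 0.7]
grip_width: -0.0002
time_s: 4.25
position: [0.5116, -0.0836, 0.2056]
tool_rot: [[0.0, 0.941, -0.34], [0.0, -0.34, -0.941], [-1.0, 0.0, -0.0]]
ft_force: [-2.0, 1.6, 4.7]
grip_width: 0.0
```

```bash
cat > snap.py <<'E'
import sys,cv2
from h import *
s=env.observe();print(s['time_s'],s['position'],toD(s['position']),s['ft_force'])
c=optics.camera_params(sys.argv[1])
cv2.imwrite(f"pics/{sys.argv[2]}.png",cv2.cvtColor(optics.get_image(sys.argv[1]),cv2.COLOR_RGB2BGR))
E
python3 snap.py wrist wrist3
```

```text
4.25 [ 0.51160052 -0.08363952  0.20560933] [-1.95954906 -0.61370488] [-1.99046275  1.58295261  4.71732341]
```

View pics/wrist3.png

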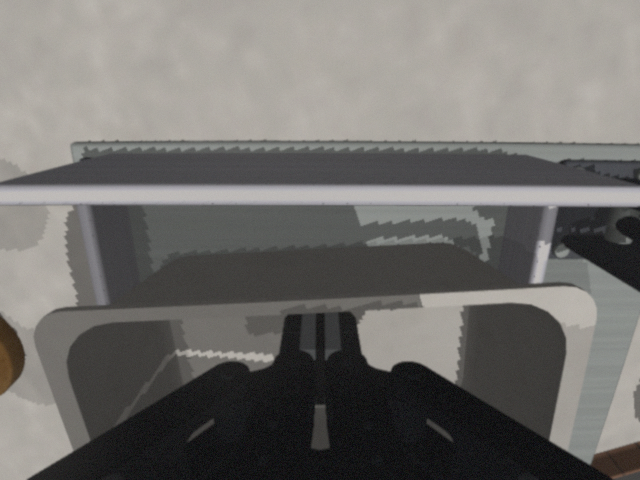

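```bash
python3 - <<'E'
from h import *
for u,z in [((200,307),.071),((330,300),.071),((480,293),.071),((200,205),.074),((330,205),.074),((480,205),.074)]: print(u,toD(unproj("wrist",u,z)).round(1))
E
python3 -m inch '[[1,[0,0.15,0],0],[1,[0,0.15,0],0],[1,[0,0.15,0],0],[1,[0,0.15,0],0],[1,[0,0.1,0],0],[1,[0,0.1,0],0],[1,[0,0,0],0],[1,[0,0,0],0]]'; python3 snap.py wrist wrist4
```

```text
(200, 307) [25.4 35.6]
(330, 300) [27.9 -3.5]
(480, 293) [ 30.2 -48.2]
(200, 205) [57.8 31.4]
(330, 205) [57.8 -3.2]
(480, 205) [ 57.9 -43.3]
time_s: 4.97
position: [0.5338, -0.0916, 0.2055]
tool_rot: [[-0.001, 0.941, -0.34], [0.001, -0.34, -0.941], [-1.0, -0.001, -0.0]]
ft_force: [-4.6, 1.7, 6.2]
grip_width: 0.0003
4.9667 [ 0.53380514 -0.0916009   0.20554022] [21.6291321  -0.56166755] [-4.61034876  1.72327625  6.16940566]
```

View pics/wrist4.png

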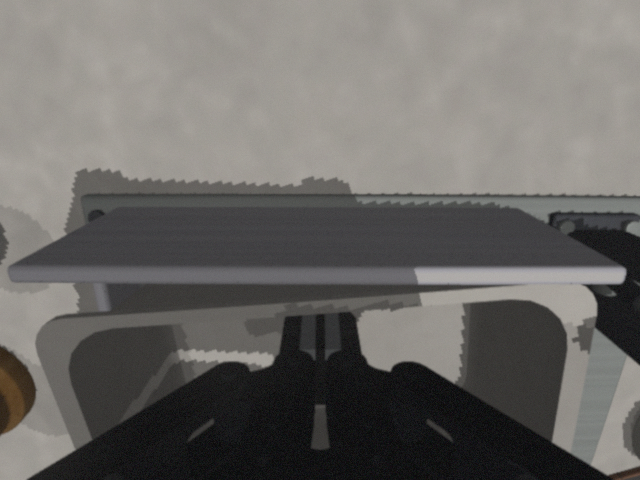

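The pan's rim (about row 300) is still a few mm short of the stop (row 280) and slightly skewed. I'll push on in small steps.

```bash
python3 -m inch '[[1,[0,0.1,0],0],[1,[0,0.07,0],0],[1,[0,0.05,0],0],[1,[0,0,0],0],[1,[0,0,0],0],[1,[0,0,0],0],[1,[0,0,0],0],[1,[0,0,0],0]]'; python3 snap.py wrist wrist5
```

```text
time_s: 5.68
position: [0.5394, -0.0935, 0.2055]
tool_rot: [[-0.003, 0.941, -0.34], [0.001, -0.34, -0.941], [-1.0, -0.004, -0.0]]
ft_force: [-7.9, 3.8, 8.8]
grip_width: -0.0002
5.6833 [ 0.53942312 -0.09352145  0.20550332] [27.5654641  -0.46031854] [-7.86056134  3.80192028  8.82069791]
```

View pics/wrist5.png

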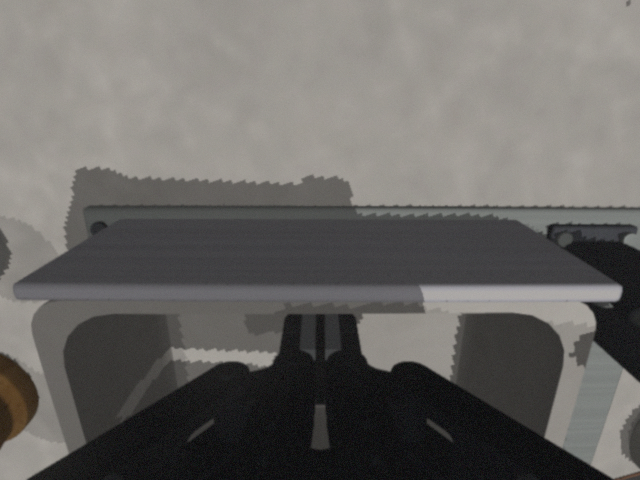

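```bash
python3 -m inch '[[1,[0,0.05,0],0],[1,[0,0.03,0],0],[1,[0,0,0],0],[1,[0,0,0],0],[1,[0,0,0],0],[1,[0,0,0],0],[1,[0,0,0],0],[1,[0,0,0],0]]'; python3 snap.py top top5
```

```text
time_s: 6.4
position: [0.5406, -0.0939, 0.2053]
tool_rot: [[-0.008, 0.941, -0.339], [0.003, -0.339, -0.941], [-1.0, -0.008, -0.0]]
ft_force: [-15.9, 5.4, 13.4]
grip_width: -0.0003
6.4 [ 0.54061644 -0.09385619  0.20533224] [28.80153638 -0.36993532] [-15.90763061   5.40008535  13.42883661]
```

```bash
python3 -m inch '[[1,[0,-0.2,0],0],[1,[0,-0.3,0],0],[1,[0,-0.3,0],0],[1,[0,0,0],0],[1,[-0.3,0,0],0],[1,[-0.6,0,0],0],[1,[-0.9,0,0],0],[1,[-0.9,0,0],0]]'; python3 -m inch '[[1,[-0.9,0,0],0],[1,[-0.9,0,0],0],[1,[-0.9,0,0],0],[1,[-0.7,0,0],0],[1,[-0.3,0,0],0],[1,[0,0,0],0],[1,[0,0,0],0],[1,[0,0,0],0]]';python3 snap.py wrist wrist6
```

```text
time_s: 7.12
position: [0.5202, -0.0869, 0.2877]
tool_rot: [[-0.0, 0.94, -0.34], [0.0, -0.34, -0.94], [-1.0, -0.0, -0.0]]
ft_force: [1.1, 0.5, -1.0]
grip_width: -0.0001
time_s: 7.78
position: [0.5197, -0.0866, 0.3958]
tool_rot: [[-0.002, 0.94, -0.34], [0.001, -0.34, -0.94], [-1.0, -0.003, -0.0]]
ft_force: [0.1, 0.1, -0.6]
grip_width: -0.0001
7.7833 [ 0.51966458 -0.08664497  0.39582572] [ 6.64590957 -0.70214368] [ 0.11505586  0.13409967 -0.64603229]
```

View pics/wrist6.png

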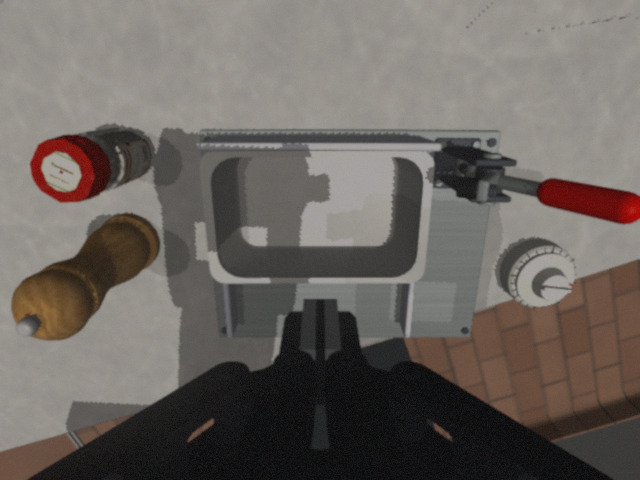

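The rim sits against the stop (row 150) with no visible gap, and the lever is still open. Next I'll move over to the lever's outer side.

```bash
python3 -m inch '[[1,[0,0.2,0.6],0],[1,[0,0.2,0.9],0],[1,[0,0.2,1],0],[1,[0,0.2,1],0],[1,[0,0.15,1],0],[1,[0,0.1,1],0],[1,[0,0,1],0],[1,[0,0,0.8],0]]'; python3 -m inch '[[1,[0,0,0.3],0],[1,[0,0,0],0],[1,[0,0,0],0],[1,[0,0,0],0],[1,[0,0,0],0],[1,[0,0,0],0],[1,[0,0,0],0],[1,[0,0,0],0]]';python3 snap.py wrist wrist7; python3 snap.py top top7
```

```text
time_s: 8.5
position: [0.4742, -0.3053, 0.3958]
tool_rot: [[-0.002, 0.94, -0.341], [0.002, -0.341, -0.94], [-1.0, -0.002, -0.001]]
ft_force: [-0.7, 0.0, -0.5]
grip_width: 0.0
time_s: 9.17
position: [0.472, -0.3113, 0.3973]
tool_rot: [[0.0, 0.941, -0.339], [-0.0, -0.339, -0.941], [-1.0, 0.0, 0.0]]
ft_force: [0.6, 0.4, 0.1]
grip_width: 0.0001
9.1667 [ 0.47197528 -0.31126329  0.39728929] [  38.06718811 -228.16721676] [0.59109433 0.35016263 0.05329415]
9.2167 [ 0.47191348 -0.31139675  0.39729264] [  38.05437655 -228.31373498] [ 0.20412151  0.06623327 -0.28534001]
```

View pics/wrist7.png

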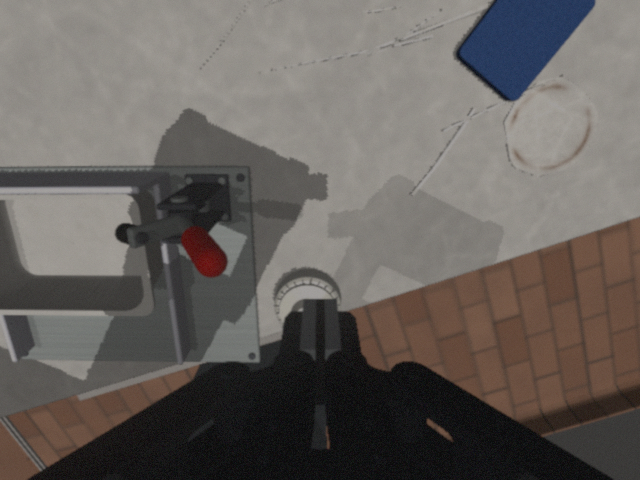

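View pics/top7.png

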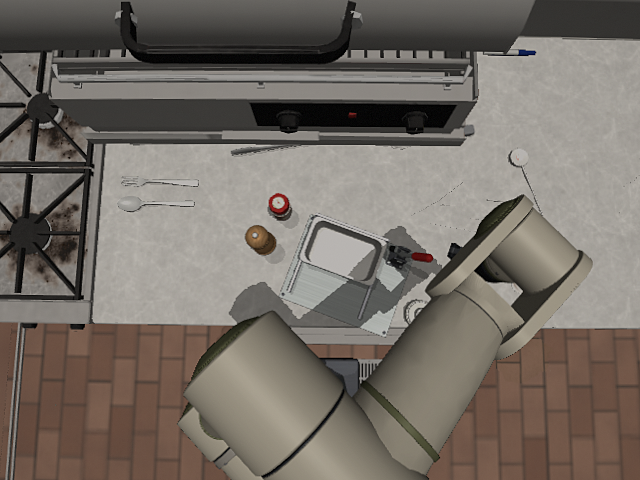

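The wrist view shows the grip end at about (212,263) and the fingers at (320,320), off to the right of the lever. I'll check that against the prediction.

```bash
python3 - <<'E'
from h import *
print(proj("wrist",toW((36,-167,162))),toD(unproj("wrist",(210,262),.162)),toD(unproj("wrist",(240,177),.006)))
print(proj("wrist",toW((38,-228,223))))
E
```

```text
[[211.74990163 264.71679242]] [  37.6692943  -166.15559859] [  57.10658314 -154.48563265]
[[318.95495464 318.1567074 ]]
```

```bash
python3 -m inch '[[1,[0.3,0,0],0],[1,[0.6,0,0],0],[1,[0.7,0,0],0],[1,[0.6,0,0],0],[1,[0.3,0,0],0],[1,[0.05,0,0],0],[1,[0,0,0],0],[1,[0,0,0],0]]'; python3 -m inch '[[1,[0,0,-0.2],0],[1,[0,0,-0.3],0],[1,[0,0,-0.3],0],[1,[0,0,-0.3],0],[1,[0,0,-0.3],0],[1,[0,0,-0.25],0],[1,[0,0,-0.1],0],[1,[0,0,0],0]]';python3 snap.py wrist wrist8
```

```text
time_s: 9.93
position: [0.4719, -0.3119, 0.3216]
tool_rot: [[0.001, 0.94, -0.34], [-0.001, -0.34, -0.94], [-1.0, 0.001, 0.001]]
ft_force: [0.2, -0.6, 0.5]
grip_width: -0.0001
time_s: 10.6
position: [0.49, -0.2616, 0.3211]
tool_rot: [[0.001, 0.941, -0.339], [-0.001, -0.339, -0.941], [-1.0, 0.001, 0.0]]
ft_force: [0.3, -2.8, 1.4]
grip_width: 0.0
10.6 [ 0.48999559 -0.26162087  0.32112089] [  38.15890938 -175.355353  ] [ 0.27926906 -2.83889394  1.37020587]
```

View pics/wrist8.png

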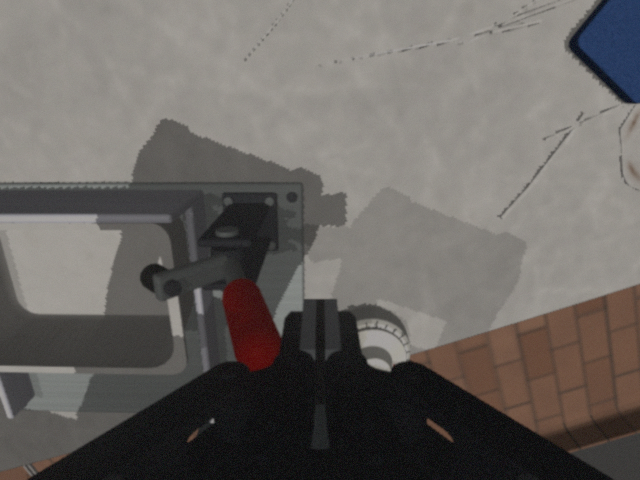

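The fingers now touch the red grip (250,350) with 2.8 N, so I'll push on past centre.

```bash
python3 -m inch '[[1,[0,0,-0.2],0],[1,[0,0,-0.25],0],[1,[0,0,-0.25],0],[1,[0,0,-0.25],0],[1,[0,0,-0.25],0],[1,[0,0,-0.2],0],[1,[0,0,-0.1],0],[1,[0,0,0],0]]';python3 snap.py wrist wrist9
```

```text
time_s: 11.32
position: [0.5051, -0.2191, 0.3206]
tool_rot: [[-0.0, 0.941, -0.339], [0.001, -0.339, -0.941], [-1.0, -0.001, -0.0]]
ft_force: [-0.5, 0.8, -1.0]
grip_width: 0.0001
11.3167 [ 0.50514932 -0.21914828  0.32057589] [  37.98914677 -130.260708  ] [-0.46718448  0.7584941  -0.96726929]
```

View pics/wrist9.png

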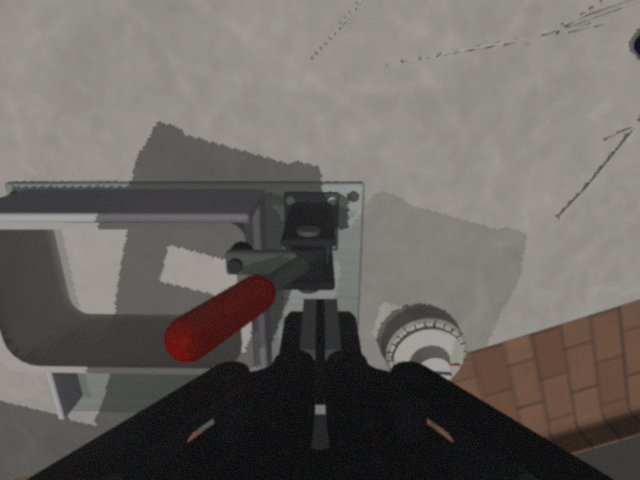

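The lever has flipped, with the grip end now at (187,340) over the pan and no force on the fingers. I'll retreat outward and up, then check.

```bash
python3 -m inch '[[1,[0,0,0.3],0],[1,[0,0,0.6],0],[1,[-0.4,0,0.6],0],[1,[-0.8,0,0.6],0],[1,[-0.9,0,0.4],0],[1,[-0.8,0,0],0],[1,[-0.4,0,0],0],[1,[0,0,0],0]]';python3 snap.py wrist wrist10;python3 snap.py top top10
python3 - <<'E'
from h import *
c=optics.camera_params("wrist")
for L in (.85,.9,.95,1.0,1.05,1.12):
    a=L-.5
    P=toW((36,-124+90*np.sin(a),83+90*np.cos(a)))
    print(L,proj("wrist",P,c).round(1),proj("top",P).round(1))
E
```

```text
time_s: 12.03
position: [0.4789, -0.2916, 0.4226]
tool_rot: [[0.004, 0.94, -0.341], [-0.004, -0.341, -0.94], [-1.0, 0.005, 0.002]]
ft_force: [-0.8, -0.7, -0.6]
grip_width: -0.0001
12.0333 [ 0.47887619 -0.29163656  0.4225553 ] [  37.8931069  -207.36335707] [-0.84565473 -0.66651646 -0.59418839]
12.0833 [ 0.478952   -0.29131756  0.42047072] [  37.85608355 -207.03756767] [-0.01118935  0.63086396 -0.61849622]
0.85 [[133.8 253.6]] [[394.9 245.1]]
0.9 [[128.3 252.6]] [[392.8 244.5]]
0.95 [[123.1 251.5]] [[390.8 243.9]]
1.0 [[118.4 250.3]] [[388.8 243.4]]
1.05 [[114.1 249. ]] [[386.8 242.9]]
1.12 [[108.7 247. ]] [[384.2 242.2]]
```

View pics/wrist10.png

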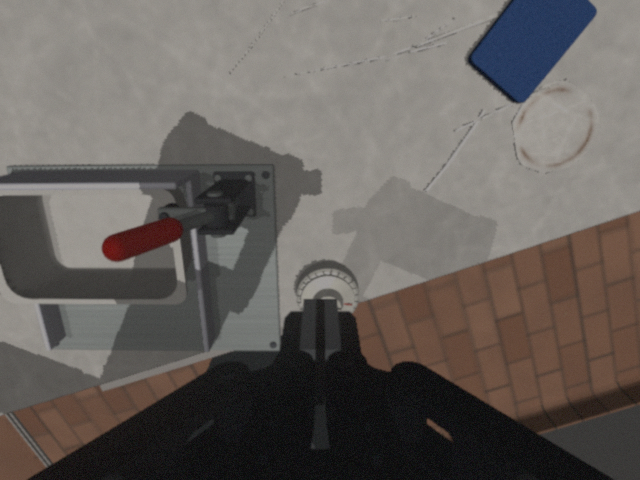

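```bash
python3 - <<'E'
import cv2
i=cv2.imread("pics/top10.png")[190:345,230:450]
cv2.imwrite("pics/top10z.png",cv2.resize(i,(792,558),interpolation=cv2.INTER_CUBIC))
i=cv2.imread("pics/wrist10.png")[150:360,0:300]
cv2.imwrite("pics/wrist10z.png",cv2.resize(i,(800,560),interpolation=cv2.INTER_CUBIC))
E
```

```text
(no output)
```

View pics/top10z.png

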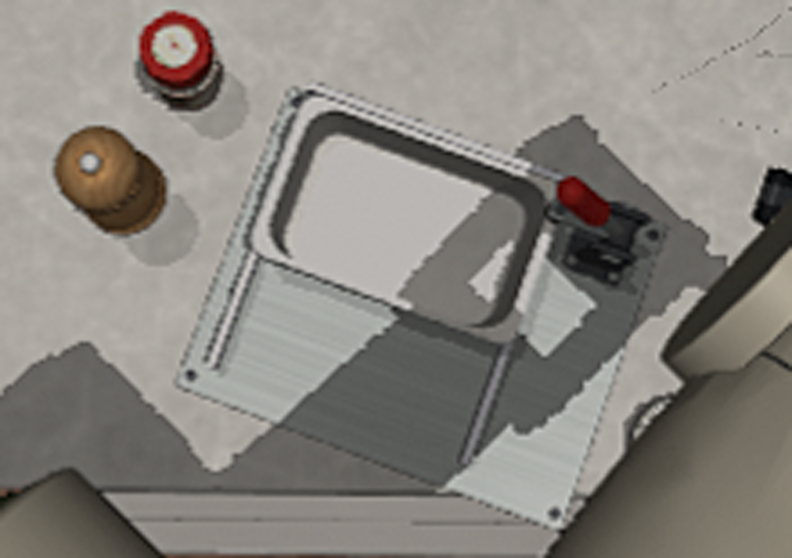

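View pics/wrist10z.png

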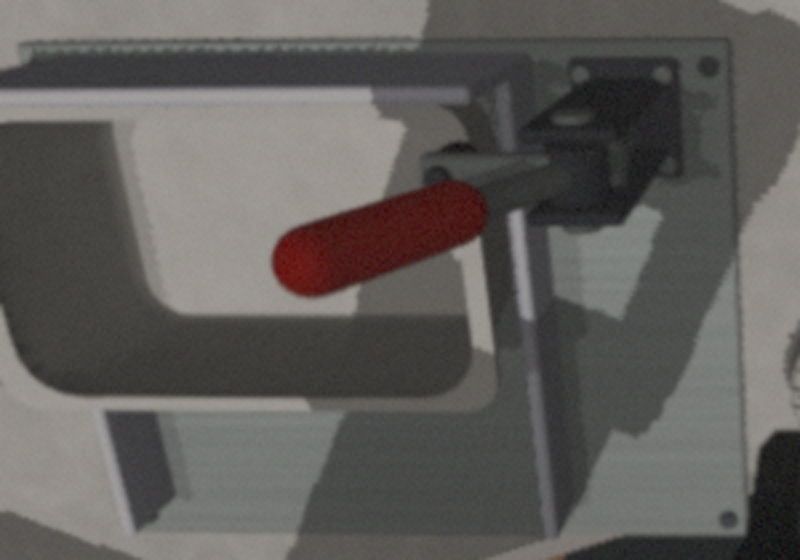

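```bash
python3 - <<'E'
from rig import env
s=env.observe();print(s['time_s'],s['ft_force'],s['qvel'].round(2)); env.close_job()
E
```

```text
12.1333 [-0.32500414 -0.34370298 -0.10820021] [ 0.34  0.98  1.64 -0.07 -0.17  0.08]
the job is handed in; nothing more can be done
```

I pushed the pan home against the back stop, flipped the lever shut, and handed the job in at about 12.1 s of the 42 s allowed. No verdict is reported, so what follows is from my own checks.

- **Pan:** I pushed it low from inside with the closed fingers. On the last step the force rose from about 9 to 17 N horizontally for 1.2 mm of travel. The pictures show its rim flush with the stop. I took no final position measurement of the pan.
- **Lever:** I pushed the grip towards the pan, reading 2.8 N in a mid-push check, until it snapped over and the fingers were free. The last wrist picture puts the grip end at about 1.02–1.03 rad (allowed 0.9–1.07). The pad appears to sit on the rim, though the grip partly hides it.
- **Other objects:** The pepper mill and jar are where they were in the first top picture. The arm hid most of the timer in the last top view. The last wrist view shows it upright, but I did not measure its position again. The closed fingers stayed about 95 mm above its top.
- **Hand-in:** The tool was clear of everything with wrist force near zero. The arm was still settling slightly, at under 2 degrees/s.
- **Disagreement:** The top and wrist cameras differed by 3 to 5 mm on the dock position early on, but by under 2 mm at the grip end just before the flip. The pan push was judged by contact force and close views instead. The lever angle does rest on this calibration; by my estimate, 1 pixel is about 0.01 rad and the nearest limit is about 3 pixels away.

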